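# Close the tuner case and start its captive wing screw

## Task

Swing the lid of the open aluminium tuner case shut until its spring tab snaps in behind the rim bead. Then start the captive wing screw in the lid: turn it backward (anticlockwise seen from above) until you feel it drop into the thread, then turn it forward about one full turn, and finish while still holding the wing between the fingers, so that it stays started but not tightened. Leave everything else on the bench where it is.

Things in the scene. Friction and masses are not known exactly. Their poses are not given: they have to be found in the camera images.
- case: Open-topped aluminium box, fixed to the bench, 180 (x) by 130 (y) by 70 mm (z), two black knobs on its -x face. Origin: centre of its underside, z up, x along the hinge, which is its +y top edge. On the outside of the -y wall, 12 mm below the rim, sits a short round bead that sticks out 3 mm.
- lid (a joint): Hinge of the lid, rad: 0 = shut (level), grows as it opens; stands open at the start, 0.7 to 1.15. Stiff: stays where it is left; 2 to 5 N at the free edge moves it, snapping the tab in takes 5 to 12 N there. Lid plate 180 by 134 by 4 mm, 0.3 kg; its top is 74 mm above the bench when shut.
- lid_hinge (a point): Point on the hinge edge of the lid, level with the lid's outer (upper) face, in line with lid_push. Its x axis is the hinge line; its -y axis points along the lid to the free edge, its z axis out of the lid's outer face. It turns with the lid.
- lid_push (a point): Point on the lid's outer face, 105 mm from the hinge line and 29 mm from the free edge, 45 mm from the lid's middle towards the case's -x end (the screw is 45 mm towards the +x end): a clear place to push the lid down. Axes as lid_hinge.
- tab (a joint): Spring tab: a steel tongue 24 mm wide and 25 mm long hanging from the middle of the lid's free edge. rad: 0 = relaxed, grows to about 0.08 while its hook rides outward over the bead, springs back to 0 when it has snapped in behind (under) it.
- wingscrew: Steel wing screw, captive in the lid, 80 mm from the hinge. Origin on its axis at the underside of its round hub (18 mm diameter, 6 mm high); on the hub stands the wing, a flat blade 34 (its x) by 9 (y) by 22 mm (z). z points out of the lid along the axis. Slides freely through the lid (hub underside 0 to 15 mm off the lid's top), pushed down by a weak spring, 2 N with its weight.
- blade_top (a point): Middle of the wing's top edge, on the axis, 28 mm above the origin of wingscrew; x along the blade, y across it. A firm grip (20 N) keeps the screw from sliding and dropping; fingers standing loosely about the blade (1 mm of play each side) turn it and let it rise and drop. Turning it takes under 0.05 N m.
- boss_mouth (a point): Centre of the mouth of the brass threaded boss inside the case, under the screw; 33 mm across, mouth 59 mm above the bench; axes of the case. Coarse right-hand thread, pitch 5 mm. With the lid just shut the screw rests on top of the thread's upper end, its origin 85 to 87 mm above the bench.
- wing (a joint): Turning of the screw, rad, grows forward (clockwise from above); its zero is a mark that tells nothing of where the thread starts. Lid shut: turned backward 0.8 to 2.7 rad the screw climbs up to 2 mm, then drops 5 mm to about 81.5 mm (origin above bench); farther back it would climb again. From the drop forward it sinks 5 mm a turn: 76.5 mm after one turn; at 74 it is fully down.
- screwdriver: Screwdriver with a yellow handle, 160 mm, lying beside the case. Leave alone.
- morse_key: Twin-paddle Morse key on a dark steel base, 75 by 60 mm, 36 mm high, beside the case. Leave alone.
- jar: Small clear jar with black cap, 38 mm diameter, 42 mm high, near the case. Leave alone.
- bottle: Amber bottle, 72 mm diameter, 210 mm high, on the right. Leave alone.
- mug: White mug, 80 mm diameter, 90 mm high, on the left. Leave alone.
- wrench: Steel spanner, 140 mm, lying on the right. Leave alone.
- tape: Roll of black tape, 60 mm diameter, 18 mm high, at the back left. Leave alone.
Mind the look-alikes: they are no part of the job. What is shaped like the case but green is not meant.

How it is judged (in metres and radians):
On the way, in this order (a step that is already met when the one before it is completed fails the run):
1. the lid is shut and its tab has sprung back behind the bead (value of joint lid below 0.02 rad and value of joint tab below 0.05 rad), for 0.2 s.
2. turned backward, the screw has dropped into the thread (value of joint wing below 0.9 rad and z of wingscrew in the frame of case below 0.0842 m and value of joint lid below 0.02 rad), for 0.1 s.
At the end, for the whole second after the job is handed in: The lid is shut (within 0.02 rad), its tab sprung in behind the bead; the screw, after its drop, has been turned forward one turn, give or take about a quarter (its origin 75.2 to 78.4 mm above the bench), is not turning, and the fingers hold the wing with more than 2 N (all of step 1 and z of wingscrew in the frame of case between 0.0752 and 0.0784 m and velocity of joint wing between -0.15 and 0.15 rad/s and contact force between the fingers and wingscrew above 2 N); the arm keeps its last pose, push and grip.
It fails at once if a bystander was moved by more than 30 mm (distance of any of screwdriver, morse_key, jar, bottle, mug, wrench, tape from where it was at the start of the episode above 0.03 m).
It also fails if it takes over 69 s, if anything falls off the work surface, if the arm or the gripper's body presses on something with over 40 N, if the wrist force passes 120 N, or if a joint passes its speed limit or range.

## Robot

A 7-joint arm with a two-finger parallel gripper is mounted at the origin on the work surface. World frame = base frame: x ahead of the robot, y to its left, z up, the work surface at z = 0. Lengths are in m, angles in degrees, forces in N, time in s.
With the tool pointing down it reaches from about 0.425 to 0.875 m from the base axis. Payload 4.7 kg.
Tool frame: the origin (TCP) lies midway between the tips of the shut fingers; the grasp point (between the pads) lies 19 mm behind it; z points along the fingers, y is the direction in which the jaws open and shut (so a half turn about z gives the same grasp; the last joint's range is limited). The gripper opens to 87 mm and grips with 3 to 60 N. Pads are 19 mm wide; open, the fingers measure 117 mm over their backs; the gripper's body (75 mm by 190 mm) begins 51 mm behind the grasp point.
Start: joints at [-72.244, 18.392, -4.016, 83.108, 1.295, 78.541, -3.26], TCP at [0.19, 0.622, 0.223] pointing down, gripper open.
Joint ranges: [-163.93, 163.93], [-17.29, 119.83], [-79.2, 71.16], [3.27, 140.29], [-89.18, 269.18], [5.43, 117.66], [-154.24, 154.24]. Speed limits (degrees/s): [147.25, 147.25, 180, 180, 180, 180, 180].

## Interface

Orientations are given as [roll, pitch, yaw] about the fixed x, y, z axes, in that order (R = Rz(yaw) Ry(pitch) Rx(roll)).
In Python, from cell import env gives the robot as it stands. The module is installed in compiled form; this text tells all that it offers.
- The arm moves only by the tool servo_tool, never from a script. Its argument "plan" is a list of rows, each a list of 3 entries, a list of its own where there are three numbers: the opening, from 0 (shut) to 1 (fully open), then the shift along the tool's x, y, z in cm, then the turn, a rotation vector about the tool's x, y, z in degrees. A call has 1 to 20 rows; each row shifts and turns the pose as measured when the row begins, along the tool's axes as they then stand; what a row does not reach is not made up. A row lasts 1/12 s, in which the tool goes at most 41.7 mm and 7.16 degrees, less where a joint would pass 70% of its speed; a pose out of reach is approached as far as the arm can. A call is refused whole if a number of a shift passes 4.17 or a number of a turn 7.16, either way. A call with a gripper value outside its range is refused whole. The fingers move at their own pace and stop on an object; "force" is the grip in N (left out, the last holds). Time passes only in rows, so rows that do not move let the fingers close. It gives the time, the measured TCP pose, the force and the opening at its end, in the units of the state.
- env.get_obs(): the state, without advancing time (a new reading comes with each control period).
- env.read_camera(name): name is "scene" or "top" or "wrist"; returns a dict with "image" (420x560x3 uint8, blue, green, red), "fx", "fy", "cx", "cy" (pixels), "k1" (the pictures are not rectified: a ray, as slopes to the right and down, at radius r is drawn at 1 + k1 r^2 times it, then the intrinsics apply), "rvec" (rotation vector, rad) and "tvec" (3), from world to camera coordinates, as OpenCV has them; the wrist camera has in their place "T_tool_cam" (4x4, takes a point from camera to tool coordinates, whose origin is the TCP and whose axes are the flange's). Camera axes: x right, y down, z forward; pixel columns grow to the right and rows downward; lengths in m; the calibration is good to about 2 mm. A picture is of the moment at which its call begins: read the wrist's pose just before it. There is no depth.
- env.sign_off(): hands the job in, once; it reports no verdict.
The state is a dict: "time_s": time; "qpos": joint angles; "joint_velocities": joint speeds; "effort": joint torques, N m; "tool_pos": TCP position; "tool_rot": TCP orientation; "force": force on the tool from outside, world axes, zero at the start; "wrist_torque": the same for the moment, N m; "grip_width": finger opening in m.
Only numpy, scipy, OpenCV 4.12 (cv2) and the standard library are available. Lean on these libraries where they do the work, as an engineer would, in place of code of your own. Each camera call takes 0.05 s, during which the arm holds its last target. There are 200 camera calls.

## Working session

There is one attempt and no reset: what is moved stays moved. The work goes in short steps, Python scripts to look and compute and a tool call to move; the robot and the scene stay as the last step left them, time stands still between calls to the robot, and variables do not carry over. Pictures are saved under pics/ and viewed, about 8 in all and at most 12, crops included, and the job is handed in when it is done.

Besides the shell and the picture viewer there is one more tool, called after ">>>" in YAML: its name, and indented under it one key for each argument. servo_tool: Moves the arm, as the interface text tells. Its arguments: {"type":"object","properties":{"plan":{"type":"array"},"force":{"type":"number"}},"required":["plan"]}

```bash
mkdir -p pics; cat > h.py <<'E'
import numpy as np, cv2
from scipy.spatial.transform import Rotation as R
from cell import env
def cam(n):
    o=env.get_obs(); c=env.read_camera(n)
    if n=='wrist':
        T=np.eye(4); T[:3,:3]=R.from_euler('xyz',o['tool_rot'],degrees=True).as_matrix(); T[:3,3]=o['tool_pos']
        W=T@np.array(c['T_tool_cam']); M=np.linalg.inv(W)
        c['Rm'],c['t']=M[:3,:3],M[:3,3]
    else:
        c['Rm']=cv2.Rodrigues(np.array(c['rvec'],float))[0]; c['t']=np.array(c['tvec'],float).ravel()
    return c
def proj(c,P):
    q=np.atleast_2d(P)@c['Rm'].T+c['t']; s=q[:,:2]/q[:,2:]; s=s*(1+c['k1']*(s**2).sum(1,keepdims=True))
    return s*[c['fx'],c['fy']]+[c['cx'],c['cy']]
def ray(c,uv):
    d=(np.array(uv,float)-[c['cx'],c['cy']])/[c['fx'],c['fy']]; s=d.copy()
    for _ in range(20): s=d/(1+c['k1']*(s@s))
    v=c['Rm'].T@np.r_[s,1]; return -c['Rm'].T@c['t'], v/np.linalg.norm(v)
def onz(c,uv,z):
    o,v=ray(c,uv); return o+v*(z-o[2])/v[2]
E
python3 - <<'E'
from h import *
import pickle
print(env.get_obs())
for n in('scene','top'):
    c=cam(n); cv2.imwrite(f'pics/{n}0.png',cv2.resize(c['image'],(800,600))); pickle.dump(c,open(n+'.pkl','wb'))
    print(n,c['fx'],c['k1'],-c['Rm'].T@c['t'])
E
```

```text
{'time_s': 0.0, 'qpos': array([-72.24453633,  18.43835198,  -4.01584662,  83.17428365,
         1.29489226,  78.54100472,  -3.26030433]), 'joint_velocities': array([-0.06570657,  0.01410055, -0.0428353 ,  0.03588176, -0.05121814,
        0.0134839 ,  0.00611966]), 'effort': array([-7.76639672e-05, -4.91296971e+01, -4.03763736e-01, -3.12533462e+01,
       -6.39255135e-02,  4.40199778e-02,  1.83264392e-04]), 'tool_pos': array([0.18935739, 0.62123119, 0.221475  ]), 'tool_rot': array([-1.79891598e+02,  5.54883439e-03,  1.63054251e+02]), 'force': array([ 0.67794915, -0.11691517,  0.47415652]), 'wrist_torque': array([-0.02721201,  0.04383309,  0.02327908]), 'grip_width': 0.08736121862161099}
scene 401.2605635469938 -0.014925910616120471 [0.73192826 0.42168072 0.98686774]
top 435.8601386169637 -0.06744273675609484 [ 0.27322381 -0.03655229  1.26655984]
```

View pics/scene0.png

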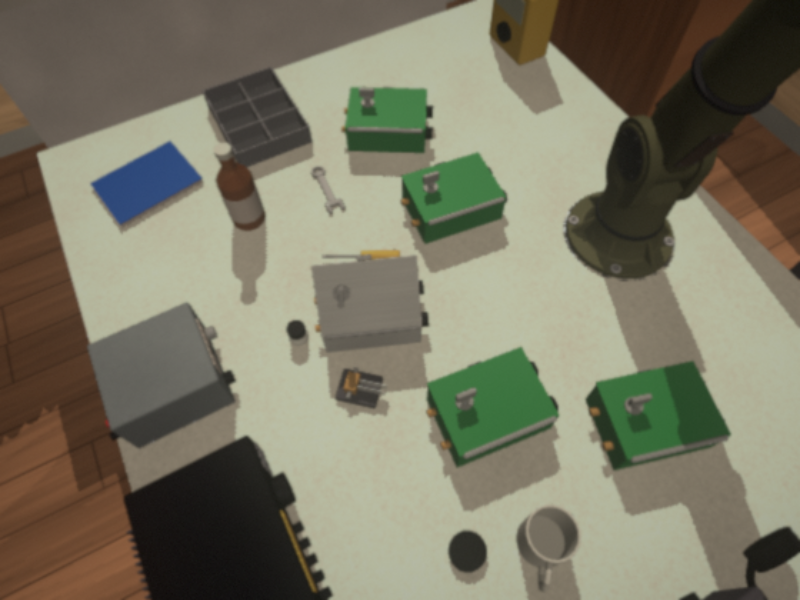

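View pics/top0.png

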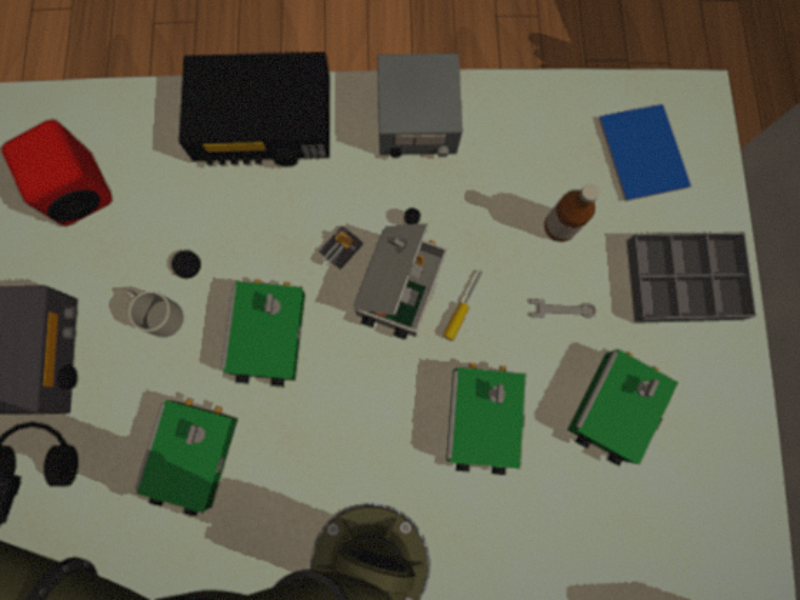

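The aluminium case is at about (400,275) in the top view, hinge to the left (+y), knobs toward the robot. Next I zoom both views to pick corners.

```bash
python3 - <<'E'
from h import *
import pickle
t=pickle.load(open('top.pkl','rb'))['image']; s=pickle.load(open('scene.pkl','rb'))['image']
# top crop x 230..330,y 140..245 ; scene crop x 205..305,y 165..270
a=t[140:240,240:320]; b=s[170:270,215:305]
f=lambda i:cv2.resize(i,None,fx=4.7,fy=4.7,interpolation=cv2.INTER_CUBIC)
A=np.hstack([f(a),f(b)]); print(A.shape, f(a).shape)
A=np.clip(A*1.6,0,255).astype(np.uint8)
for k in range(0,100,10):
    cv2.line(A,(0,int(k*4.7)),(6,int(k*4.7)),(0,0,255),1)
for k in range(0,170,10): cv2.line(A,(int(k*4.7),0),(int(k*4.7),6),(0,0,255),1)
cv2.imwrite('pics/z1.png',A)
E
```

```text
(470, 799, 3) (470, 376, 3)
```

View pics/z1.png

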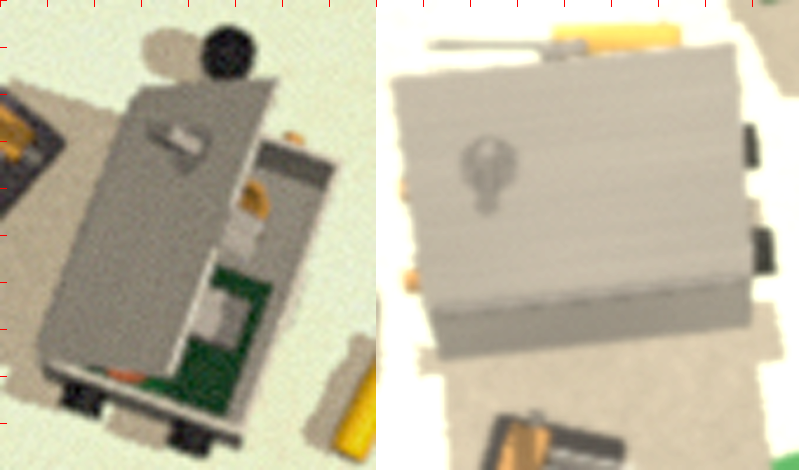

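```bash
cat > fit.py <<'E'
from h import *
import pickle
from scipy.optimize import least_squares
T=pickle.load(open('top.pkl','rb')); S=pickle.load(open('scene.pkl','rb'))
def lidp(a,x,d,h): # case frame; d from hinge, h above hinge axis plane
    return [x,65-d*np.cos(a)+h*np.sin(a)*1.0,.0] and [x,.065-d*np.cos(a)+h*np.sin(a),.07+d*np.sin(a)+h*np.cos(a)]
def w(p,q): return R.from_euler('z',p[2]).apply(q)+[p[0],p[1],0]
L=[('T',(135,92),('l',.09,0,.004)),('T',(42,355),('l',-.09,0,.004)),('T',(277,80),('l',.09,.134,.004)),('T',(172,377),('l',-.09,.134,.004)),
('T',(337,163),(.09,-.065,.07)),('T',(242,435),(-.09,-.065,.07)),
('S',(750,275),('l',-.09,0,.004)),('S',(425,309),('l',.09,0,.004)),('S',(735,45),('l',-.09,.134,.004)),('S',(393,78),('l',.09,.134,.004)),
('S',(750,325),(-.09,.065,0)),('S',(440,358),(.09,.065,0))]
def res(p):
    r=[]
    for c,uv,q in L:
        o=np.array([240,140]) if c=='T' else np.array([215,170])
        u=np.array(uv,float)-([0,0] if c=='T' else [376,0]); u=u/4.7-.5+.5/4.7+o
        q=lidp(p[3],*q[1:]) if q[0]=='l' else q
        r.append(proj(T if c=='T' else S,w(p,np.array(q)))[0]-u)
    return np.ravel(r)
c0=onz(T,(400*.7,275*.7),.07)
s=least_squares(res,[c0[0],c0[1],-.35,.9],loss='soft_l1')
p=s.x
if __name__=='__main__':
    print(p,np.degrees(p[2:])); print(res(p).reshape(-1,2).round(1).tolist())
    for n,q in (('hinge',lidp(p[3],-.045,0,.004)),('push',lidp(p[3],-.045,.105,.004)),('free',lidp(p[3],-.045,.134,.004)),('screw',lidp(p[3],.045,.08,.004)),('boss',(.045,-.015,.059)),('btop',(.045,-.015,.114))): print(n,w(p,np.array(q)).round(4))
E
python3 fit.py
```

```text
[ 0.54855432 -0.07333797 -0.37887125  0.89271835] [-21.70772387  51.14899366]
[[1.0, -1.9], [-1.8, 0.2], [0.9, -0.8], [-0.6, -0.4], [1.9, -1.0], [0.6, -0.1], [1.5, 0.0], [0.1, 0.4], [1.0, -1.2], [-0.3, -0.7], [0.9, 0.5], [0.5, 0.7]]
hinge [0.5319 0.0066 0.0725]
push [ 0.5076 -0.0546  0.1543]
free [ 0.5008 -0.0715  0.1769]
screw [ 0.597  -0.0733  0.1348]
boss [ 0.5848 -0.1039  0.059 ]
btop [ 0.5848 -0.1039  0.114 ]
```

>>> servo_tool:
  plan:
    - [0,[-2.8,-3.0,0],[0,0,0]]
    - [0,[-2.8,-3.0,0],[0,0,0]]
    - [0,[-2.8,-3.0,0],[0,0,0]]
    - [0,[-2.8,-3.0,0],[0,0,0]]
    - [0,[-2.8,-3.0,0],[0,0,0]]
    - [0,[-2.8,-3.0,0],[0,0,0]]
    - [0,[-2.8,-3.0,0],[0,0,0]]
    - [0,[-2.8,-3.0,0],[0,0,0]]
    - [0,[-2.8,-3.0,0],[0,0,0]]
    - [0,[-2.8,-3.0,0],[0,0,0]]
    - [0,[-2.8,-3.0,0],[0,0,0]]
    - [0,[-2.8,-3.0,0],[0,0,0]]
    - [0,[-2.8,-3.0,0],[0,0,0]]
    - [0,[-2.8,-3.0,0],[0,0,0]]
    - [0,[-2.8,-3.0,0],[0,0,0]]
    - [0,[-2.8,-3.0,0],[0,0,0]]

```text
time_s: 1.43
tool_pos: [0.4754, 0.0272, 0.2124]
tool_rot: [-179.6, -0.5, 164.2]
force: [1.1, 0.6, 0.5]
grip_width: 0.0006
```

>>> servo_tool:
  plan:
    - [0,[-2.2,-2.4,0],[0,0,0]]
    - [0,[-1.8,-2.0,0],[0,0,0]]
    - [0,[-0.8,-0.8,0],[0,0,0]]
    - [0,[0,0,0],[0,0,0]]

```text
time_s: 1.77
tool_pos: [0.5094, -0.0507, 0.212]
tool_rot: [-179.4, -0.4, 163.3]
force: [-0.5, 0.9, -0.9]
grip_width: 0.0003
```

>>> servo_tool:
  plan:
    - [0,[0,0,1.8],[0,0,0]]
    - [0,[0,0,1.8],[0,0,0]]
    - [0,[0.05,-0.6,0.7],[0,0,0]]
    - [0,[0.05,-0.6,0.7],[0,0,0]]
    - [0,[0.05,-0.6,0.7],[0,0,0]]
    - [0,[0.05,-0.6,0.8],[0,0,0]]
    - [0,[0.05,-0.5,0.8],[0,0,0]]

```text
time_s: 2.35
tool_pos: [0.4982, -0.0761, 0.1381]
tool_rot: [-179.6, -0.2, 163.6]
force: [0.8, -0.7, 1.7]
grip_width: 0.0004
```

```bash
python3 - <<'E'
from h import *
i=cam('top')['image'][125:245,220:340]; j=cam('scene')['image'][150:270,200:320]
cv2.imwrite('pics/p3.png',cv2.resize(np.hstack([i,j]),None,fx=3.3,fy=3.3,interpolation=cv2.INTER_CUBIC))
E
```

```text
(no output)
```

View pics/p3.png

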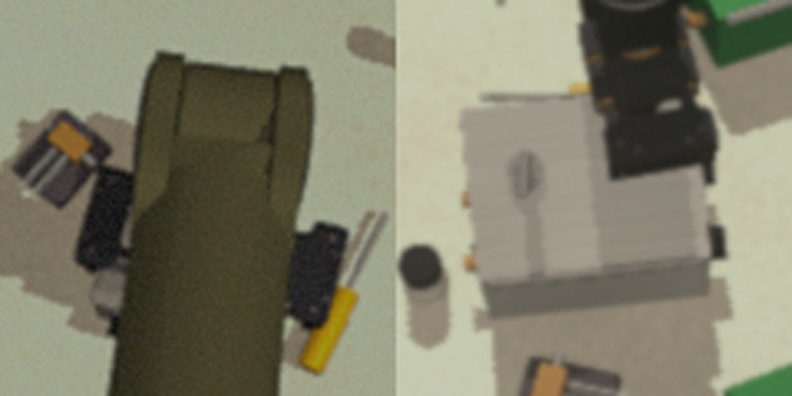

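The gripper (right panel, ~(665,130)) sits on the lid, which appears partly lowered. The wing is at (525,175), clear of it. I continue the arc.

>>> servo_tool:
  plan:
    - [0,[0.05,-0.4,0.9],[0,0,0]]
    - [0,[0.05,-0.4,0.9],[0,0,0]]
    - [0,[0.05,-0.3,0.9],[0,0,0]]
    - [0,[0.05,-0.3,0.9],[0,0,0]]
    - [0,[0.05,-0.2,0.9],[0,0,0]]
    - [0,[0,-0.1,0.9],[0,0,0]]

```text
time_s: 2.95
tool_pos: [0.4908, -0.0938, 0.0807]
tool_rot: [-179.7, -0.1, 163.5]
force: [-1.4, 0.8, 8.4]
grip_width: 0.0006
```

>>> servo_tool:
  plan:
    - [0,[0,0,0.5],[0,0,0]]
    - [0,[0,0,0.5],[0,0,0]]
    - [0,[0,0,0.4],[0,0,0]]

```text
time_s: 3.2
tool_pos: [0.4909, -0.0942, 0.0739]
tool_rot: [-179.9, -0.5, 163.4]
force: [-17.1, 2.6, 46.7]
grip_width: 0.0008
```

>>> servo_tool:
  plan:
    - [0,[0,0,-1.5],[0,0,0]]
    - [0.2,[0,0,-3.0],[0,0,0]]
    - [0.2,[0,0,-3.0],[0,0,0]]
    - [0.2,[-1.0,0,-3.0],[0,0,0]]
    - [0.2,[-2.0,0.2,-2.0],[0,0,0]]
    - [0.2,[-2.0,0.2,-2.0],[0,0,0]]
    - [0.2,[-1.0,0,0],[0,0,0]]
    - [0.2,[0,0,0],[0,0,0]]

```text
time_s: 3.87
tool_pos: [0.5515, -0.1065, 0.2224]
tool_rot: [-180.0, -0.8, 163.6]
force: [-0.6, 0.5, 0.4]
grip_width: 0.0173
```

```bash
python3 - <<'E'
from h import *
import pickle
c=cam('wrist'); pickle.dump(c,open('w1.pkl','wb')); print(c['T_tool_cam'],c['fx'],env.get_obs()['tool_pos'],env.get_obs()['force'],env.get_obs()['qpos'])
s=cam('scene'); pickle.dump(s,open('s1.pkl','wb'))
A=c['image'];B=cv2.resize(s['image'][150:270,200:320],(420,420),interpolation=cv2.INTER_CUBIC)
cv2.imwrite('pics/w1.png',cv2.resize(np.hstack([A,B]),None,fx=.81,fy=.81))
E
```

```text
[[ 1.35357736e-04 -9.52474656e-01 -3.04617811e-01  8.43385102e-02]
 [ 9.99999929e-01  2.22172224e-05  3.74884137e-04 -6.99902694e-04]
 [-3.50299878e-04 -3.04617841e-01  9.52474592e-01 -1.63000588e-01]
 [ 0.00000000e+00  0.00000000e+00  0.00000000e+00  1.00000000e+00]] 298.391353265232 [ 0.55094379 -0.10639365  0.22243337] [-0.3554248   0.67109511  0.54790433] [-27.39330362   9.25743956  39.99147658  96.62227382  -6.1245583
  77.16484668  87.26473742]
```

View pics/w1.png

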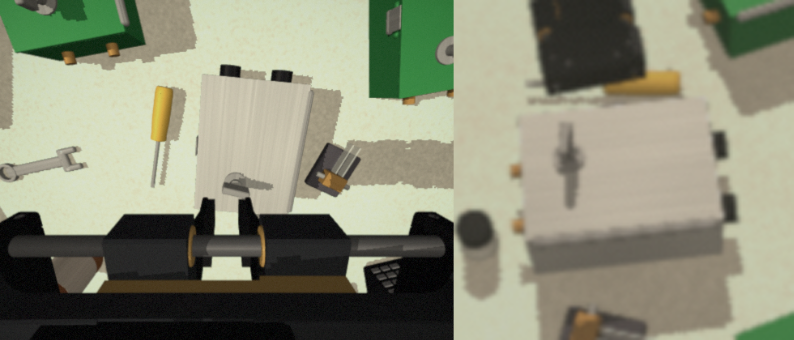

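The lid looks level and shut (right panel). The wing shows at (238,183) in the wrist view. I zoom the wrist picture to measure it.

```bash
python3 - <<'E'
from h import *
import pickle
c=pickle.load(open('w1.pkl','rb'))
a=c['image'][80:270,235:400]
A=np.hstack([cv2.resize(a,None,fx=2.5,fy=2.5,interpolation=cv2.INTER_CUBIC),cv2.resize(c['image'][200:260,260:310],(380,475)[:0] or (375,450),interpolation=cv2.INTER_CUBIC)[:475] if 0 else cv2.copyMakeBorder(cv2.resize(c['image'][200:260,260:310],(375,450),interpolation=cv2.INTER_CUBIC),0,25,0,0,cv2.BORDER_CONSTANT)])
print(A.shape); cv2.imwrite('pics/w1z.png',A)
E
```

```text
(475, 787, 3)
```

View pics/w1z.png

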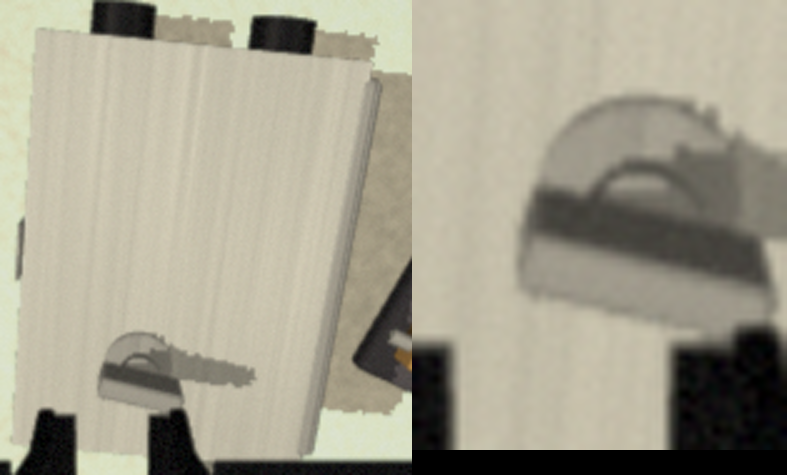

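```bash
cat > m.py <<'E'
from h import *
import pickle
from fit import p,w
from scipy.optimize import least_squares
c=pickle.load(open('w1.pkl','rb'))
L=lambda u:(235+(u[0]+.5)/2.5-.5,80+(u[1]+.5)/2.5-.5); Z=lambda u:(260+(u[0]-412+.5)/7.5-.5,200+(u[1]+.5)/7.5-.5)
pts=[((36,28),(-.09,-.069)),((373,62),(-.09,.065)),((303,455),(.09,.065)),((15,445),(.09,-.069))]
uv=np.array([L(a) for a,_ in pts]); q=np.array([[*b,.074] for _,b in pts])
r=least_squares(lambda s:np.ravel(proj(c,np.array([w(s,k) for k in q]))-uv),p[:3])
s=r.x; print('case',s,np.degrees(s[2]),r.fun.round(1)); print('axis by case',w(s,np.array([.045,-.015,.114])))
for z in(.113,.115): 
    a=[onz(c,Z(u),z) for u in((530,240),(773,290),(520,288),(750,332),(644,287))]
    print(z,np.round(a,4).tolist(),[np.degrees(np.arctan2(*(a[j]-a[i])[1::-1])) for i,j in((0,1),(2,3))])
E
python3 m.py
```

```text
case [ 0.54833261 -0.07344909 -0.36618579] -20.980900099234734 [-0.6 -0.4  0.4 -2.4  0.1  4.2  0.1 -0.2]
axis by case [ 0.58497825 -0.10356714  0.114     ]
0.113 [[0.5738, -0.1179, 0.113], [0.5896, -0.0892, 0.113], [0.5799, -0.1211, 0.113], [0.5945, -0.0937, 0.113], [0.5844, -0.1054, 0.113]] [np.float64(61.182785199635), np.float64(61.95442846489547)]
0.115 [[0.5731, -0.1177, 0.115], [0.5887, -0.0892, 0.115], [0.5791, -0.1208, 0.115], [0.5936, -0.0936, 0.115], [0.5836, -0.1053, 0.115]] [np.float64(61.18278519963505), np.float64(61.95442846489564)]
```

>>> servo_tool:
  plan:
    - [0.3,[-1.5,0.6,0],[0,0,0]]
    - [0.3,[-1.5,0.6,0],[0,0,-4]]
    - [0.3,[0,0,0],[0,0,-7.1]]
    - [0.3,[0,0,0],[0,0,-7.1]]
    - [0.3,[0,0,0],[0,0,-7.1]]
    - [0.3,[0,0,0],[0,0,-7.1]]
    - [0.3,[0,0,0],[0,0,-7.1]]
    - [0.3,[0,0,0],[0,0,-7.1]]
    - [0.3,[0,0,0],[0,0,-7.1]]
    - [0.3,[0,0,0],[0,0,-7.1]]
    - [0.3,[0,0,0],[0,0,-7.1]]
    - [0.3,[0,0,0],[0,0,-7.1]]
    - [0.3,[0,0,0],[0,0,0]]

```text
time_s: 5.05
tool_pos: [0.5638, -0.0977, 0.2]
tool_rot: [176.9, -1.4, -126.3]
force: [0.1, 0.8, -0.7]
grip_width: 0.0264
```

```bash
cat > st.py <<'E'
from h import *
import sys
o=env.get_obs(); print(o['time_s'],o['tool_pos'].round(4),o['tool_rot'].round(1),o['qpos'].round(0),o['force'].round(1),round(o['grip_width'],4))
g=np.array([float(sys.argv[1]),float(sys.argv[2]),float(sys.argv[3])])
Rt=R.from_euler('xyz',o['tool_rot'],degrees=True)
print('shift cm',(Rt.inv().apply(g-o['tool_pos'])*100).round(2),'turn',(Rt.inv()*R.from_euler('xyz',[180,0,float(sys.argv[4])],degrees=True)).as_rotvec(degrees=True).round(1))
E
python3 st.py .5845 -.1045 .15 -118.5
```

```text
5.05 [ 0.5638 -0.0977  0.2   ] [ 176.9   -1.4 -126.3] [ -7.  12.  17.  94.  -4.  78. 154.] [ 0.1  0.8 -0.7] 0.0264
shift cm [-0.8  -2.34  4.86] turn [ 3.2 -1.2 -7.8]
```

>>> servo_tool:
  plan:
    - [0.3,[0,0,0],[0,0,7.1]]
    - [0.3,[0,0,0],[0,0,7.1]]
    - [0.3,[0,0,0],[0,0,7.1]]
    - [0.3,[0,0,0],[0,0,7.1]]
    - [0.3,[0,0,0],[0,0,7.1]]
    - [0.3,[0,0,0],[0,0,7.1]]
    - [0.3,[0,0,0],[0,0,7.1]]
    - [0.3,[0,0,0],[0,0,7.1]]
    - [0.3,[0,0,0],[0,0,7.1]]
    - [0.3,[0,0,0],[0,0,7.1]]
    - [0.3,[0,0,0],[0,0,7.1]]
    - [0.3,[0,0,0],[0,0,7.1]]
    - [0.3,[0,0,0],[0,0,7.1]]
    - [0.3,[0,0,0],[0,0,7.1]]
    - [0.3,[0,0,0],[0,0,7.1]]
    - [0.3,[0,0,0],[0,0,7.1]]
    - [0.3,[0,0,0],[0,0,7.1]]
    - [0.3,[0,0,0],[0,0,7.1]]
    - [0.3,[0,0,0],[0,0,7.1]]
    - [0.3,[0,0,0],[0,0,7.1]]

```text
time_s: 6.72
tool_pos: [0.5394, -0.1016, 0.1878]
tool_rot: [-175.1, -0.8, 90.1]
force: [0.3, -0.1, -0.4]
grip_width: 0.0258
```

```bash
python3 st.py .5845 -.1045 .15 61.5
```

```text
6.7167 [ 0.5394 -0.1016  0.1878] [-175.1   -0.8   90.1] [-21.  12.  33.  97.  -7.  78.  14.] [ 0.3 -0.1 -0.4] 0.0258
shift cm [-0.35  4.81  3.37] turn [-5.   0.4 28.6]
```

>>> servo_tool:
  plan:
    - [0.3,[0,0.5,-0.2],[-1.5,0,7.1]]
    - [0.3,[0,0.5,-0.2],[-1.5,0,7.1]]
    - [0.3,[0,0.5,-0.2],[-1.5,0,7.1]]
    - [0.3,[0,0.5,0],[-1,0,6]]
    - [0.3,[0,0,0],[0,0,0]]

```text
time_s: 7.13
tool_pos: [0.5543, -0.1055, 0.19]
tool_rot: [179.9, 0.3, 62.4]
force: [-0.5, 0.6, 0.2]
grip_width: 0.0258
```

```bash
python3 st.py .5845 -.1045 .15 61.5
```

```text
7.1333 [ 0.5543 -0.1055  0.19  ] [179.9   0.3  62.4] [-24.  10.  36.  99.  -6.  73. -15.] [-0.5  0.6  0.2] 0.0258
shift cm [1.52 2.62 3.99] turn [0.1 0.3 0.9]
```

>>> servo_tool:
  plan:
    - [0.3,[0.8,1.4,1.2],[0,0,0.5]]
    - [0.3,[0.7,1.2,1.2],[0,0,0.4]]
    - [0.3,[0.1,0.1,1.0],[0,0,0]]
    - [0.3,[0,0,0],[0,0,0]]

```text
time_s: 7.47
tool_pos: [0.5832, -0.1036, 0.1548]
tool_rot: [-179.9, 0.3, 61.9]
force: [-1.1, -0.2, -0.3]
grip_width: 0.0257
```

```bash
python3 st.py .5845 -.1045 .10 61.5; python3 - <<'E'
from h import *
import pickle
c=cam('wrist'); pickle.dump(c,open('w2.pkl','wb')); 
print(proj(c,[[.5845,-.1045,.114],[.5845,-.1045,.086]]))
cv2.imwrite('pics/w2.png',cv2.resize(c['image'][180:330,170:390],None,fx=3.6,fy=3.6,interpolation=cv2.INTER_CUBIC))
E
```

```text
7.4667 [ 0.5832 -0.1036  0.1548] [-179.9    0.3   61.9] [-23.  16.  35.  98.  -9.  70. -13.] [-1.1 -0.2 -0.3] 0.0257
shift cm [0.01 0.16 5.48] turn [-0.1  0.3  0.4]
[[281.38673147 232.70864744]
 [281.23216906 219.58369336]]
```

View pics/w2.png

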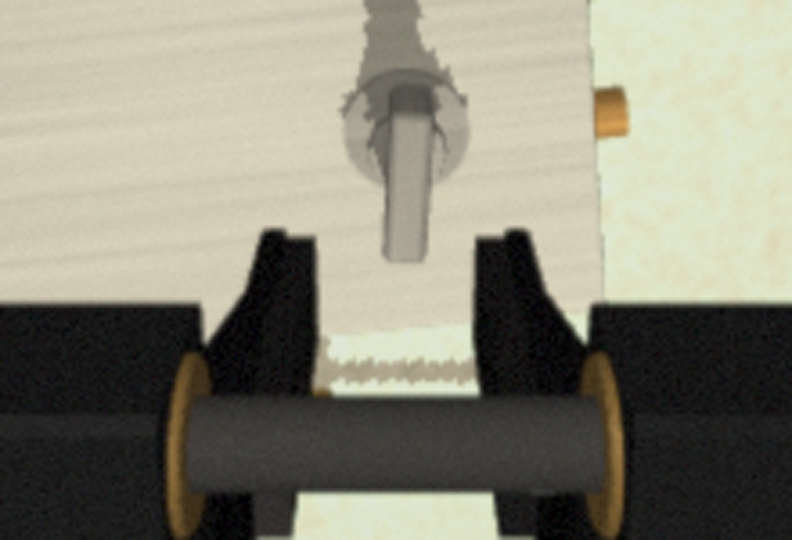

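The blade top centre is at (408,186), slightly right of the finger midline (395), so I shift about +2 mm in tool y and descend around it.

>>> servo_tool:
  plan:
    - [0.3,[0.1,0.2,0.5],[0,0,1.5]]
    - [0.3,[0,0,1.5],[0,0,0]]
    - [0.3,[0,0,1.5],[0,0,0]]
    - [0.3,[0,0,1.2],[0,0,0]]
    - [0.3,[0,0,0.6],[0,0,0]]
    - [0.3,[0,0,0],[0,0,0]]

```text
time_s: 8.02
tool_pos: [0.5845, -0.1048, 0.1028]
tool_rot: [179.9, 0.2, 60.2]
force: [-0.6, -0.7, 0.5]
grip_width: 0.0262
```

```bash
python3 st.py .584 -.1055 .099 63
```

```text
8.0167 [ 0.5845 -0.1048  0.1028] [179.9   0.2  60.2] [-22.  19.  35. 101. -11.  64. -13.] [-0.6 -0.7  0.5] 0.0262
shift cm [-0.08 -0.01  0.38] turn [ 0.1  0.2 -2.8]
```

>>> servo_tool:
  plan:
    - [0.3,[0,0,0.4],[0,0,0]]
    - [0.0,[0,0,0],[0,0,0]]
    - [0.0,[0,0,0],[0,0,0]]
    - [0.0,[0,0,0],[0,0,0]]
    - [0.0,[0,0,0],[0,0,0]]
  force: 3

```text
time_s: 8.43
tool_pos: [0.5852, -0.1054, 0.1004]
tool_rot: [179.8, 0.1, 60.1]
force: [-0.3, 0.2, -1.1]
grip_width: 0.0091
```

>>> servo_tool:
  plan:
    - [0.135,[0,0,0],[0,0,0]]
    - [0.135,[0,0,0],[0,0,-4]]
    - [0.135,[0,0,0],[0,0,-4]]
    - [0.135,[0,0,0],[0,0,-4]]
    - [0.135,[0,0,0],[0,0,-4]]
    - [0.135,[0,0,0],[0,0,-4]]
    - [0.135,[0,0,0],[0,0,-4]]

```text
time_s: 9.02
tool_pos: [0.5856, -0.1049, 0.1016]
tool_rot: [179.8, 0.1, 85.2]
force: [-0.5, -0.5, -1.4]
grip_width: 0.0118
```

```bash
python3 st.py .585 -.1055 .099 63
```

```text
9.0167 [ 0.5856 -0.1049  0.1016] [1.798e+02 1.000e-01 8.520e+01] [-18.  18.  31. 101. -10.  64.  11.] [-0.5 -0.5 -1.4] 0.0118
shift cm [-0.06 -0.05  0.26] turn [ 0.2  0.1 22.2]
```

>>> servo_tool:
  plan:
    - [0.135,[0,0,0.1],[0,0,-4]]
    - [0.135,[0,0,0.1],[0,0,-4]]
    - [0.135,[0,0,0],[0,0,-4]]
    - [0.135,[0,0,0],[0,0,-4]]
    - [0.135,[0,0,0],[0,0,-4]]
    - [0.135,[0,0,0.05],[0,0,-4]]
    - [0.135,[0,0,0],[0,0,-4]]
    - [0.135,[0,0,0.05],[0,0,-4]]
    - [0.135,[0,0,0],[0,0,-4]]
    - [0.135,[0,0,0],[0,0,-4]]

```text
time_s: 9.85
tool_pos: [0.5857, -0.1048, 0.1019]
tool_rot: [179.8, 0.2, 127.2]
force: [-0.5, 0.4, -0.9]
grip_width: 0.0118
```

```bash
python3 st.py .585 -.1055 .099 120; python3 - <<'E'
from h import *
import pickle
c=cam('wrist'); pickle.dump(c,open('w3.pkl','wb'))
s=cam('scene'); pickle.dump(s,open('s3.pkl','wb'))
cv2.imwrite('pics/w3.png',np.hstack([cv2.resize(c['image'][170:300,200:360],(560,455),interpolation=cv2.INTER_CUBIC),cv2.resize(s['image'][170:260,225:273],(240,455),interpolation=cv2.INTER_CUBIC)]))
E
```

```text
9.85 [ 0.5857 -0.1048  0.1019] [179.8   0.2 127.2] [-13.  17.  24. 101.  -8.  64.  51.] [-0.5  0.4 -0.9] 0.0118
shift cm [-0.01 -0.1   0.29] turn [0.2 0.2 7.2]
```

View pics/w3.png

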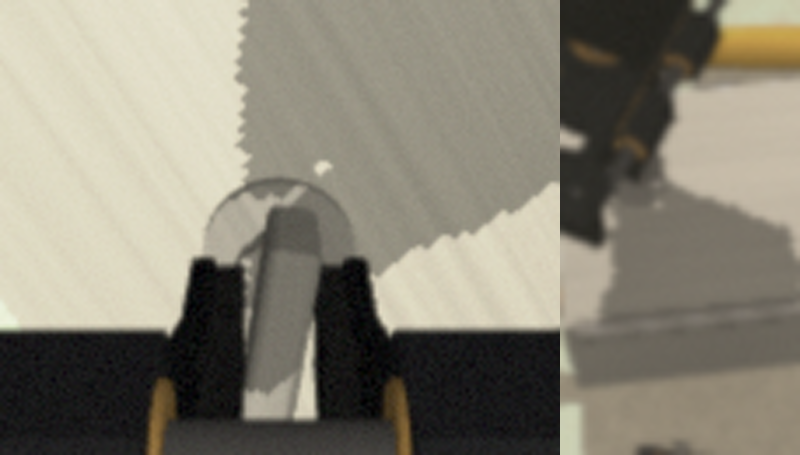

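```bash
cat > hub.py <<'E'
from h import *
import pickle,sys
def hub(c,xy):
    t=np.linspace(0,2*np.pi,100)
    for z in(.0765,.079,.0815,.084,.086,.088):
        P=np.c_[xy[0]+.009*np.cos(t),xy[1]+.009*np.sin(t),0*t]
        a=proj(c,P+[0,0,z+.006]); b=proj(c,P+[0,0,z]); a=np.r_[a,b]
        print(z,'u',a[:,0].min().round(1),a[:,0].max().round(1),'vmin',a[:,1].min().round(1))
hub(pickle.load(open(sys.argv[1],'rb')),(.585,-.1045))
E
python3 hub.py w3.pkl; echo; python3 hub.py w2.pkl
```

```text
0.0765 u 266.0 293.0 vmin 228.4
0.079 u 265.8 293.1 vmin 229.7
0.0815 u 265.7 293.3 vmin 231.2
0.084 u 265.5 293.5 vmin 232.6
0.086 u 265.4 293.7 vmin 233.8
0.088 u 265.3 293.8 vmin 235.0

0.0765 u 271.0 292.5 vmin 205.5
0.079 u 270.9 292.6 vmin 206.3
0.0815 u 270.8 292.7 vmin 207.3
0.084 u 270.7 292.9 vmin 208.2
0.086 u 270.6 293.0 vmin 208.9
0.088 u 270.6 293.1 vmin 209.7
```

```bash
cat > bl.py <<'E'
from h import *
import pickle,sys
# args: pkl, blade yaw deg
c=pickle.load(open(sys.argv[1],'rb')); y=np.radians(float(sys.argv[2])); d=np.array([np.cos(y),np.sin(y),0])
for z in(.0765,.0815,.084,.086,.088):
    P=np.array([.585,-.1048,z]); print(z,'end top',proj(c,P+d*.017+[0,0,.028])[0].round(1),'end bot',proj(c,P+d*.017+[0,0,.006])[0].round(1))
E
python3 bl.py w2.pkl 61; python3 bl.py w3.pkl 120
```

```text
0.0765 end top [282.5 206.8] end bot [282.3 198.6]
0.0815 end top [282.6 208.9] end bot [282.4 200.4]
0.084 end top [282.6 210. ] end bot [282.4 201.3]
0.086 end top [282.6 210.8] end bot [282.4 202. ]
0.088 end top [282.7 211.7] end bot [282.4 202.7]
0.0765 end top [283. 234.] end bot [282.5 220.8]
0.0815 end top [283.1 237.4] end bot [282.6 223.6]
0.084 end top [283.1 239.2] end bot [282.6 225. ]
0.086 end top [283.2 240.7] end bot [282.7 226.2]
0.088 end top [283.3 242.2] end bot [282.7 227.3]
```

Wing's end face at rows ≈241/229 agrees with origin ≈ 87 mm: it climbs, not dropped yet. Continue backward.

>>> servo_tool:
  plan:
    - [0.135,[0,0,0.1],[0,0,-4]]
    - [0.135,[0,0,0.1],[0,0,-4]]
    - [0.135,[0,0,0.1],[0,0,-4]]
    - [0.135,[0,0,0.1],[0,0,-4]]
    - [0.135,[0,0,0.1],[0,0,-4]]
    - [0.135,[0,0,0.1],[0,0,-4]]
    - [0.135,[0,0,0.1],[0,0,-4]]
    - [0.135,[0,0,0.1],[0,0,-4]]
    - [0.135,[0,0,0],[0,0,-4]]
    - [0.135,[0,0,0],[0,0,-4]]
    - [0.135,[0,0,0],[0,0,-4]]
    - [0.135,[0,0,0],[0,0,-4]]

```text
time_s: 10.95
tool_pos: [0.5869, -0.105, 0.1003]
tool_rot: [179.9, 0.4, 175.4]
force: [-0.6, 0.4, -0.6]
grip_width: 0.012
```

```bash
python3 st.py .585 -.1055 .099 180; python3 - <<'E'
from h import *
import pickle
c=cam('wrist'); pickle.dump(c,open('w4.pkl','wb'))
cv2.imwrite('pics/w4.png',cv2.resize(c['image'][170:300,200:360],(560,455),interpolation=cv2.INTER_CUBIC))
E
python3 bl.py w4.pkl 170
```

```text
10.95 [ 0.5869 -0.105   0.1003] [179.9   0.4 175.4] [ -7.  17.  17. 100.  -6.  63.  98.] [-0.6  0.4 -0.6] 0.012
shift cm [ 0.18 -0.06  0.13] turn [ 0.1  0.4 -4.6]
0.0765 end top [283.4 233.5] end bot [282.8 220.2]
0.0815 end top [283.5 237. ] end bot [283. 223.]
0.084 end top [283.6 238.9] end bot [283.  224.4]
0.086 end top [283.6 240.4] end bot [283.1 225.6]
0.088 end top [283.7 241.9] end bot [283.1 226.8]
```

View pics/w4.png

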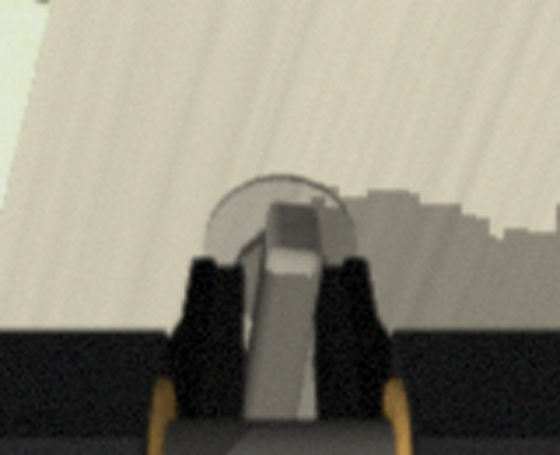

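Still up (top edge at row ≈241). Turn on; I compare the end-face rows numerically this time.

>>> servo_tool:
  plan:
    - [0.135,[-0.05,0,0.1],[0,0,-4]]
    - [0.135,[0,0,0.1],[0,0,-4]]
    - [0.135,[-0.05,0,0.1],[0,0,-4]]
    - [0.135,[0,0,0.1],[0,0,-4]]
    - [0.135,[0,0,0.1],[0,0,-4]]
    - [0.135,[0,0,0.1],[0,0,-4]]
    - [0.135,[0,0,0.1],[0,0,-4]]
    - [0.135,[0,0,0],[0,0,-4]]
    - [0.135,[0,0,0],[0,0,-4]]

```text
time_s: 11.75
tool_pos: [0.5886, -0.1035, 0.0982]
tool_rot: [-180.0, 0.6, -148.7]
force: [-1.6, 0.3, 0.1]
grip_width: 0.012
```

```bash
python3 st.py .585 -.1055 .099 -146; cat > cmp.py <<'E'
from h import *
import pickle,sys
c=cam('wrist'); pickle.dump(c,open(sys.argv[1],'wb'))
for f in ('w3.pkl','w4.pkl',sys.argv[1]):
    i=pickle.load(open(f,'rb'))['image'].mean(2)
    print(f,'col281-285, rows 222..250:',i[220:252,281:286].mean(1).astype(int).tolist())
E
python3 cmp.py w5.pkl; python3 bl.py w5.pkl 208
```

```text
11.75 [ 0.5886 -0.1035  0.0982] [-180.     0.6 -148.7] [ -3.  17.  12. 100.  -4.  63. 132.] [-1.6  0.3  0.1] 0.012
shift cm [ 0.42  0.02 -0.08] turn [-0.   0.6 -2.7]
w3.pkl col281-285, rows 222..250: [136, 108, 102, 128, 145, 153, 155, 146, 128, 98, 86, 86, 85, 86, 82, 85, 85, 85, 86, 88, 87, 93, 104, 113, 113, 113, 111, 112, 111, 112, 113, 111]
w4.pkl col281-285, rows 222..250: [124, 110, 140, 151, 153, 152, 151, 143, 102, 75, 74, 73, 73, 70, 66, 70, 71, 74, 74, 75, 83, 111, 134, 144, 151, 155, 156, 152, 120, 104, 102, 102]
w5.pkl col281-285, rows 222..250: [128, 138, 139, 130, 104, 88, 89, 89, 88, 88, 87, 89, 90, 90, 91, 92, 105, 125, 135, 138, 139, 140, 142, 140, 139, 140, 139, 138, 138, 138, 138, 139]
0.0765 end top [283.2 232.4] end bot [282.8 218.9]
0.0815 end top [283.3 236. ] end bot [282.9 221.7]
0.084 end top [283.4 237.8] end bot [282.9 223.2]
0.086 end top [283.4 239.4] end bot [283.  224.4]
0.088 end top [283.5 240.9] end bot [283.  225.6]
```

The wing's end face moved up about 4.5 rows, i.e. origin ≈ 82 mm: the screw has dropped. Now forward.

>>> servo_tool:
  plan:
    - [0.135,[0.2,0,0],[0,0,0]]
    - [0.135,[0.1,0,0],[0,0,5]]
    - [0.135,[0,0,0],[0,0,5]]
    - [0.135,[0,0,0],[0,0,5]]
    - [0.135,[0,0,0.1],[0,0,5]]
    - [0.135,[0,0,0],[0,0,5]]
    - [0.135,[0,0,0],[0,0,5]]
    - [0.135,[0,0,0],[0,0,5]]
    - [0.135,[0,0,0],[0,0,5]]
    - [0.135,[0,0,0],[0,0,5]]
    - [0.135,[0,0,0],[0,0,5]]

```text
time_s: 12.72
tool_pos: [0.5862, -0.1049, 0.0979]
tool_rot: [179.4, 0.5, 156.6]
force: [0.2, 0.2, -0.6]
grip_width: 0.0113
```

```bash
python3 st.py .585 -.1048 .097 160
```

```text
12.7167 [ 0.5862 -0.1049  0.0979] [179.4   0.5 156.6] [ -9.  17.  20. 101.  -7.  63.  80.] [ 0.2  0.2 -0.6] 0.0113
shift cm [ 0.11 -0.04  0.09] turn [ 0.6  0.5 -3.4]
```

>>> servo_tool:
  plan:
    - [0.135,[0.1,0,0.1],[0.3,0,5.5]]
    - [0.135,[0,0,0.1],[0.3,0.3,5.5]]
    - [0.135,[0,0,0],[0,0,5.5]]
    - [0.135,[0,0,0],[0,0,5.5]]
    - [0.135,[0,0,0.1],[0,0,5.5]]
    - [0.135,[0,0,0],[0,0,5.5]]
    - [0.135,[0,0,0],[0,0,5.5]]
    - [0.135,[0,0,0],[0,0,5.5]]
    - [0.135,[0,0,0],[0,0,5.5]]
    - [0.135,[0,0,0],[0,0,5.5]]

```text
time_s: 13.55
tool_pos: [0.5858, -0.1054, 0.0963]
tool_rot: [179.7, 0.1, 96.4]
force: [-1.0, 0.1, -1.0]
grip_width: 0.0115
```

```bash
python3 st.py .585 -.1048 .097 95
```

```text
13.55 [ 0.5858 -0.1054  0.0963] [1.797e+02 1.000e-01 9.640e+01] [-17.  18.  29. 101. -10.  63.  22.] [-1.   0.1 -1. ] 0.0115
shift cm [ 0.07 -0.07 -0.07] turn [0.3 0.1 1.4]
```

>>> servo_tool:
  plan:
    - [0.135,[0,0,0],[0.3,0,5.5]]
    - [0.135,[0,0,0],[0,0,5.5]]
    - [0.135,[0,0,0],[0,0,5.5]]
    - [0.135,[0,0,0],[0,0,5.5]]
    - [0.135,[0,0,0],[0,0,5.5]]
    - [0.135,[0,0,0],[0,0,5.5]]
    - [0.135,[0,0,0],[0,0,5.5]]
    - [0.135,[0,0,0],[0,0,5.5]]
    - [0.135,[0,0,0],[0,0,5.5]]
    - [0.135,[0,0,0],[0,0,5.5]]

```text
time_s: 14.38
tool_pos: [0.5851, -0.1052, 0.0955]
tool_rot: [179.9, 0.0, 36.2]
force: [-0.1, 0.3, -1.7]
grip_width: 0.0121
```

```bash
python3 st.py .585 -.1048 .096 30
```

```text
14.3833 [ 0.5851 -0.1052  0.0955] [179.9   0.   36.2] [-25.  20.  39. 101. -14.  64. -35.] [-0.1  0.3 -1.7] 0.0121
shift cm [ 0.02 -0.04 -0.05] turn [0.1 0.  6.2]
```

>>> servo_tool:
  plan:
    - [0.135,[0,0,0],[0,0,5.5]]
    - [0.135,[0,0,0],[0,0,5.5]]
    - [0.135,[0,0,0],[0,0,5.5]]
    - [0.135,[0,0,0],[0,0,5.5]]
    - [0.135,[0,0,0],[0,0,5.5]]
    - [0.135,[0,0,0],[0,0,5.5]]
    - [0.135,[0,0,0],[0,0,5.5]]
    - [0.135,[0,0,0],[0,0,5.5]]
    - [0.135,[0,0,0],[0,0,0]]

```text
time_s: 15.13
tool_pos: [0.5849, -0.1047, 0.0949]
tool_rot: [179.9, -0.1, -12.2]
force: [0.2, -0.4, -0.3]
grip_width: 0.0119
```

```bash
python3 st.py .585 -.1048 .096 30; python3 cmp.py w6.pkl; python3 bl.py w6.pkl -5;python3 - <<'E'
from h import *
import pickle
c=pickle.load(open('w6.pkl','rb'))
cv2.imwrite('pics/w6.png',cv2.resize(c['image'][170:300,200:360],(560,455),interpolation=cv2.INTER_CUBIC))
E
```

```text
15.1333 [ 0.5849 -0.1047  0.0949] [ 1.799e+02 -1.000e-01 -1.220e+01] [-32.  22.  48. 102. -18.  64. -80.] [ 0.2 -0.4 -0.3] 0.0119
shift cm [ 0.01  0.01 -0.11] turn [  0.2  -0.1 -42.2]
w3.pkl col281-285, rows 222..250: [136, 108, 102, 128, 145, 153, 155, 146, 128, 98, 86, 86, 85, 86, 82, 85, 85, 85, 86, 88, 87, 93, 104, 113, 113, 113, 111, 112, 111, 112, 113, 111]
w4.pkl col281-285, rows 222..250: [124, 110, 140, 151, 153, 152, 151, 143, 102, 75, 74, 73, 73, 70, 66, 70, 71, 74, 74, 75, 83, 111, 134, 144, 151, 155, 156, 152, 120, 104, 102, 102]
w6.pkl col281-285, rows 222..250: [208, 209, 208, 203, 150, 99, 108, 121, 113, 106, 114, 116, 114, 109, 109, 104, 97, 81, 68, 64, 69, 74, 80, 79, 80, 80, 79, 80, 81, 82, 84, 85]
0.0765 end top [274.5 239.8] end bot [275.  225.7]
0.0815 end top [274.4 243.5] end bot [274.9 228.7]
0.084 end top [274.3 245.5] end bot [274.9 230.2]
0.086 end top [274.3 247.1] end bot [274.8 231.4]
0.088 end top [274.2 248.7] end bot [274.8 232.7]
```

View pics/w6.png

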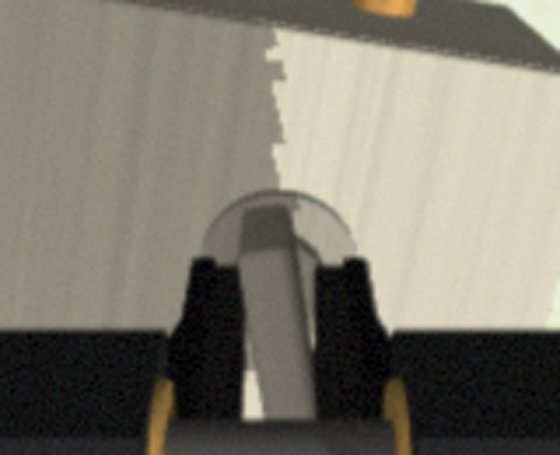

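The blade is held loosely, end face at rows 241/229: origin ≈ 79 mm, as expected after ~210° forward. I open wide, swing back half a turn and regrip.

>>> servo_tool:
  plan:
    - [0.75,[0,0,-0.2],[0,0,0]]
    - [0.75,[0,0,0],[0,0,0]]
    - [0.75,[0,0,0],[0,0,0]]
    - [0.75,[0,0,0],[0,0,-6.5]]
    - [0.75,[0,0,0],[0,0,-6.5]]
    - [0.75,[0,0,0],[0,0,-6.5]]
    - [0.75,[0,0,0],[0,0,-6.5]]
    - [0.75,[0,0,0],[0,0,-6.5]]
    - [0.75,[0,0,0],[0,0,-6.5]]
    - [0.75,[0,0,0],[0,0,-6.5]]
    - [0.75,[0,0,0],[0,0,-6.5]]
    - [0.75,[0,0,0],[0,0,-6.5]]
    - [0.75,[0,0,0],[0,0,-6.5]]
    - [0.75,[0,0,0],[0,0,-6.5]]

```text
time_s: 16.35
tool_pos: [0.5863, -0.1068, 0.0999]
tool_rot: [179.5, -0.0, 63.3]
force: [0.4, 0.2, -0.7]
grip_width: 0.0651
```

```bash
python3 st.py .585 -.1048 .096 175
```

```text
16.35 [ 0.5863 -0.1068  0.0999] [179.5  -0.   63.3] [-21.  19.  34. 101. -11.  63. -10.] [ 0.4  0.2 -0.7] 0.0651
shift cm [ 0.12 -0.21  0.39] turn [   0.3    0.4 -111.7]
```

>>> servo_tool:
  plan:
    - [0.75,[0.1,-0.1,0],[0,0,-6.5]]
    - [0.75,[0,0,0],[0,0,-6.5]]
    - [0.75,[0,0,0],[0,0,-6.5]]
    - [0.75,[0,0,0],[0,0,-6.5]]
    - [0.75,[0,0,0],[0,0,-6.5]]
    - [0.75,[0,0,0],[0,0,-6.5]]
    - [0.75,[0,0,0],[0,0,-6.5]]
    - [0.75,[0,0,0],[0,0,-6.5]]
    - [0.75,[0,0,0],[0,0,-6.5]]
    - [0.75,[0,0,0],[0,0,-6.5]]
    - [0.75,[0,0,0],[0,0,-6.5]]
    - [0.75,[0,0,0],[0,0,-6.5]]
    - [0.75,[0,0,0],[0,0,-6.5]]
    - [0.75,[0,0,0],[0,0,-6.5]]
    - [0.75,[0,0,0],[0,0,-6.5]]
    - [0.75,[0,0,0],[0,0,-4]]
    - [0.75,[0,0,0],[0,0,0]]

```text
time_s: 17.77
tool_pos: [0.587, -0.1101, 0.1037]
tool_rot: [-179.9, 0.9, 170.5]
force: [-0.5, -0.1, -0.5]
grip_width: 0.0653
```

```bash
python3 st.py .585 -.1048 .096 175
```

```text
17.7667 [ 0.587  -0.1101  0.1037] [-179.9    0.9  170.5] [ -7.  17.  18. 101.  -6.  63.  93.] [-0.5 -0.1 -0.5] 0.0653
shift cm [0.3  0.49 0.77] turn [-0.1  0.9 -4.5]
```

>>> servo_tool:
  plan:
    - [0.75,[0.2,0.3,0.4],[0,0.5,-3]]
    - [0.75,[0.1,0.2,0.4],[0,0.4,-2]]
    - [0.6,[0,0,0.1],[0,0,0]]
    - [0.4,[0,0,0],[0,0,0]]
    - [0.2,[0,0,0],[0,0,0]]
    - [0.135,[0,0,0],[0,0,0]]
    - [0.135,[0,0,0],[0,0,0]]
    - [0.135,[0,0,0],[0,0,0]]
    - [0.135,[0,0,0],[0,0,0]]

```text
time_s: 18.52
tool_pos: [0.5855, -0.1067, 0.0962]
tool_rot: [-179.9, 0.1, 174.9]
force: [0.3, 0.4, -0.5]
grip_width: 0.0268
```

```bash
python3 st.py .585 -.1048 .095 175
```

```text
18.5167 [ 0.5855 -0.1067  0.0962] [-1.799e+02  1.000e-01  1.749e+02] [ -7.  17.  17. 101.  -6.  63.  97.] [ 0.3  0.4 -0.5] 0.0268
shift cm [0.06 0.18 0.12] turn [-0.1  0.1 -0.1]
```

>>> servo_tool:
  plan:
    - [0.135,[0,0.2,0.1],[0,0,0]]
    - [0.135,[0,0,0.1],[0,0,0]]
    - [0.135,[0,0,0],[0,0,0]]
    - [0.135,[0,0,0],[0,0,0]]

```text
time_s: 18.85
tool_pos: [0.5859, -0.1044, 0.0942]
tool_rot: [-179.9, 0.2, 174.9]
force: [-1.2, 0.0, 0.3]
grip_width: 0.0124
```

```bash
python3 st.py .585 -.1048 .095 175;  python3 cmp.py w7.pkl; python3 - <<'E'
from h import *
import pickle
c=pickle.load(open('w7.pkl','rb'))
cv2.imwrite('pics/w7.png',cv2.resize(c['image'][170:300,200:360],(560,455),interpolation=cv2.INTER_CUBIC))
E
```

```text
18.85 [ 0.5859 -0.1044  0.0942] [-179.9    0.2  174.9] [ -7.  17.  17. 101.  -6.  63.  97.] [-1.2  0.   0.3] 0.0124
shift cm [ 0.08 -0.04 -0.08] turn [-0.1  0.2 -0.1]
w3.pkl col281-285, rows 222..250: [136, 108, 102, 128, 145, 153, 155, 146, 128, 98, 86, 86, 85, 86, 82, 85, 85, 85, 86, 88, 87, 93, 104, 113, 113, 113, 111, 112, 111, 112, 113, 111]
w4.pkl col281-285, rows 222..250: [124, 110, 140, 151, 153, 152, 151, 143, 102, 75, 74, 73, 73, 70, 66, 70, 71, 74, 74, 75, 83, 111, 134, 144, 151, 155, 156, 152, 120, 104, 102, 102]
w7.pkl col281-285, rows 222..250: [195, 196, 196, 194, 182, 129, 105, 123, 110, 88, 77, 74, 72, 74, 74, 73, 74, 76, 77, 76, 76, 81, 100, 123, 132, 127, 124, 122, 110, 105, 103, 104]
```

View pics/w7.png

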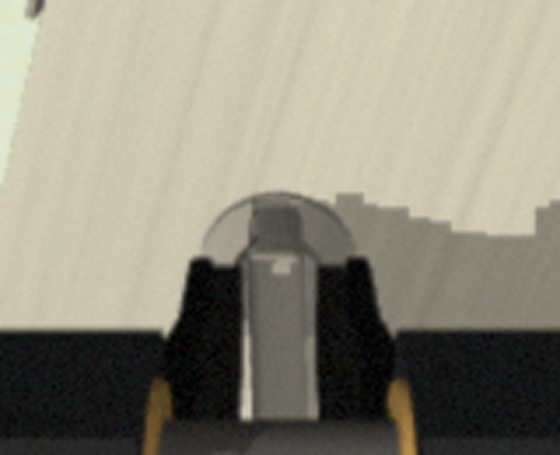

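The blade sits aligned between the fingers (column ≈282). About 167° forward remain.

>>> servo_tool:
  plan:
    - [0.135,[0,0,0],[0,0,5.5]]
    - [0.135,[0,0,0],[0,0,5.5]]
    - [0.135,[0,0,0],[0,0,5.5]]
    - [0.135,[0,0,0],[0,0,5.5]]
    - [0.135,[0,0,0],[0,0,5.5]]
    - [0.135,[0,0,0],[0,0,5.5]]
    - [0.135,[0,0,0],[0,0,5.5]]
    - [0.135,[0,0,0],[0,0,5.5]]
    - [0.135,[0,0,0],[0,0,5.5]]
    - [0.135,[0,0,0],[0,0,5.5]]
    - [0.135,[0,0,0],[0,0,5.5]]
    - [0.135,[0,0,0],[0,0,5.5]]
    - [0.135,[0,0,0],[0,0,5.5]]

```text
time_s: 19.98
tool_pos: [0.5857, -0.105, 0.0934]
tool_rot: [179.9, 0.2, 99.9]
force: [-0.2, 0.5, -0.6]
grip_width: 0.0114
```

```bash
python3 st.py .585 -.1048 .093 8
```

```text
19.9833 [ 0.5857 -0.105   0.0934] [179.9   0.2  99.9] [-16.  18.  28. 101. -10.  63.  25.] [-0.2  0.5 -0.6] 0.0114
shift cm [ 0.03 -0.06  0.04] turn [ 0.3  0.1 91.9]
```

>>> servo_tool:
  plan:
    - [0.135,[0,0,0],[0,0,5.5]]
    - [0.135,[0,0,0],[0,0,5.5]]
    - [0.135,[0,0,0],[0,0,5.5]]
    - [0.135,[0,0,0],[0,0,5.5]]
    - [0.135,[0,0,0],[0,0,5.5]]
    - [0.135,[0,0,0],[0,0,5.5]]
    - [0.135,[0,0,0],[0,0,5.5]]
    - [0.135,[0,0,0],[0,0,5.5]]
    - [0.135,[0,0,0],[0,0,5.5]]
    - [0.135,[0,0,0],[0,0,5.5]]
    - [0.135,[0,0,0],[0,0,5.5]]
    - [0.135,[0,0,0],[0,0,5.5]]
    - [0.135,[0,0,0],[0,0,5.5]]
    - [0.135,[0,0,0],[0,0,5.5]]
    - [0.135,[0,0,0],[0,0,5]]
    - [0.135,[0,0,0],[0,0,0]]
    - [0.135,[0,0,0],[0,0,0]]

```text
time_s: 21.4
tool_pos: [0.5853, -0.1048, 0.0921]
tool_rot: [179.7, -0.0, 13.8]
force: [-0.3, 0.7, -0.1]
grip_width: 0.0116
```

```bash
python3 st.py .585 -.1048 .093 8; python3 - <<'E'
from h import *
import pickle
c=cam('wrist'); pickle.dump(c,open('w8.pkl','wb'))
s=cam('scene'); pickle.dump(s,open('s8.pkl','wb'))
cv2.imwrite('pics/w8.png',np.hstack([cv2.resize(c['image'][170:300,200:340],(490,455),interpolation=cv2.INTER_CUBIC),cv2.resize(s['image'][165:265,215:283],(309,455),interpolation=cv2.INTER_CUBIC)]))
E
python3 bl.py w8.pkl 14
```

```text
21.4 [ 0.5853 -0.1048  0.0921] [179.7  -0.   13.8] [-28.  21.  43. 102. -16.  63. -56.] [-0.3  0.7 -0.1] 0.0116
shift cm [-0.03 -0.   -0.09] turn [ 0.3 -0.   5.8]
0.0765 end top [278.2 241.9] end bot [278.2 227.3]
0.0815 end top [278.2 245.8] end bot [278.2 230.3]
0.084 end top [278.2 247.8] end bot [278.2 231.9]
0.086 end top [278.2 249.4] end bot [278.2 233.2]
0.088 end top [278.2 251.1] end bot [278.2 234.5]
```

View pics/w8.png

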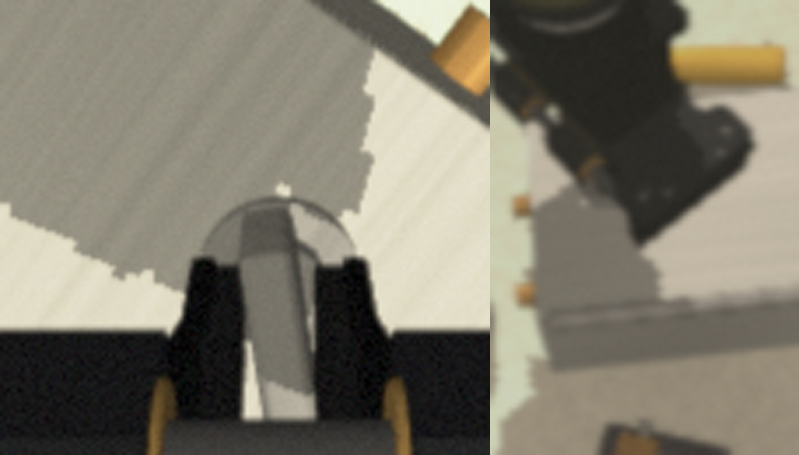

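End face rows ≈241/229 → origin ≈ 76.5 mm, as wanted. Now grip firmly and settle.

>>> servo_tool:
  plan:
    - [0,[0,0,0],[0,0,0]]
    - [0,[0,0,0],[0,0,0]]
    - [0,[0,0,0],[0,0,0]]
    - [0,[0,0,0],[0,0,0]]
    - [0,[0,0,0],[0,0,0]]
    - [0,[0,0,0],[0,0,0]]
    - [0,[0,0,0],[0,0,0]]
    - [0,[0,0,0],[0,0,0]]
    - [0,[0,0,0],[0,0,0]]
    - [0,[0,0,0],[0,0,0]]
  force: 20

```text
time_s: 22.33
tool_pos: [0.5852, -0.1048, 0.0921]
tool_rot: [179.7, -0.0, 14.0]
force: [-0.3, 0.1, -1.1]
grip_width: 0.0092
```

```bash
python3 st.py .585 -.1048 .093 14; python3 cmp.py w9.pkl|tail -1; python3 bl.py w9.pkl 14|head -2; python3 - <<'E'
from h import *
o=env.get_obs(); print(o['joint_velocities'].round(2),o['tool_rot'],o['wrist_torque'])
E
```

```text
22.3333 [ 0.5852 -0.1048  0.0921] [179.7  -0.   14. ] [-28.  21.  43. 102. -16.  63. -56.] [-0.3  0.1 -1.1] 0.0092
shift cm [-0.02 -0.01 -0.09] turn [ 0.3 -0.  -0. ]
w9.pkl col281-285, rows 222..250: [139, 138, 146, 172, 174, 166, 121, 101, 136, 119, 87, 76, 74, 76, 76, 76, 76, 78, 78, 79, 79, 81, 95, 106, 109, 111, 111, 109, 111, 110, 109, 110]
0.0765 end top [278.3 241.8] end bot [278.2 227.3]
0.0815 end top [278.3 245.7] end bot [278.2 230.3]
[ 0.07 -0.03 -0.05 -0.05 -0.06 -0.03 -0.08] [ 1.79735630e+02 -3.74714818e-02  1.39871651e+01] [-0.11125487  0.17812711 -0.04224823]
```

```bash
python3 -c "
from h import *
env.sign_off()"
```

```text
the job is handed in; nothing more can be done
```

I shut the lid, started the wing screw, and handed the job in at about 22 s with the wing still held. No verdict is reported, so these are my own last checks.

- **Lid:** I pushed it down with closed fingers until it stopped at 73.9 mm with about 47 N on the fingers. That is more than the tab needs. It looked level in the pictures afterwards. I could not see the tab or bead, so I only infer that the tab snapped in.
- **Screw, backward:** It dropped somewhere between about 109° and 145° of backward turn. The wing's end face then measured about 82 mm for the screw's origin, down from about 87 mm.
- **Screw, forward:** About one turn in two grips, with one regrip partway. The last wrist picture puts the origin at about 76.5 mm, inside the required 75.2 to 78.4 mm.
- **Hold:** The grip was set to 20 N and the finger opening read 9.2 mm on the 9 mm blade. The arm was at rest, with about 1 N at the wrist.
- **Bystanders:** I did not touch any on purpose, but I did not measure where they were at the end.
- **Errors along the way:** I first turned the wrist the wrong way, and joint 7 ended right at its limit (reading 154°, range 154.24°). I turned it back before going near the screw. The lower edge of the wing's end face read about 1.8 pixels off my model throughout. The upper edge agreed with it.

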